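# Open the double doors of the weight cabinet

### The arm

A 7-joint arm with a two-finger parallel gripper is mounted at the origin on the work surface. World frame = base frame: x ahead of the robot, y to its left, z up, the work surface at z = 0. Lengths are in mm, angles in degrees, forces in N, time in s.
With the tool pointing down it reaches from about 350 to 900 mm from the base axis. Payload 8.1 kg.
Tool frame: the origin (TCP) lies midway between the tips of the shut fingers; the grasp point (between the pads) lies 19 mm behind it (tcp_to_grasp is the distance from the TCP to the grasp point, in mm); z points along the fingers, y is the direction in which the jaws open and shut (so a half turn about z gives the same grasp; the last joint's range is limited). The gripper opens to 85 mm and grips with 20 to 120 N. Pads are 22 mm wide; open, the fingers measure 114 mm over their backs; the gripper's body (76 mm by 85 mm) begins 54 mm behind the grasp point. The pads swing forward as they close: fully open they stand 13 mm farther back than shut.
Start: joints at [-74.29, 24.895, 1.432, 90.138, -0.665, 64.973, -4.303], TCP at [229.994, 581.157, 231.323] pointing down, gripper open.
Joint ranges: [-149.89, 149.89], [-25.12, 119.58], [-72.63, 75.52], [4.76, 147.25], [-75.54, 255.54], [6.69, 114.76], [-157.13, 157.13]. Speed limits (degrees/s): [127.2, 127.2, 172.46, 172.46, 180, 180, 180].

### API

Orientations are given as a 3x3 rotation matrix whose columns are the frame's x, y, z axes.
In Python, from rig import state, read_camera, hand_in, tcp_to_grasp gives the robot as it stands.
- The arm moves only by the tool send_rows, never from a script. Its argument "series" is a list of rows, each an object of numbers: "tx", "ty", "tz": the shift along the tool's x, y, z in cm; "ax", "ay", "az": the turn, a rotation vector about the tool's x, y, z in degrees; "hand": the opening in per cent of the stroke, from 0 (shut) to 100 (fully open). A call has 1 to 10 rows; each row is the pose to reach, as a shift and turn from the pose commanded when the call began, along the tool's axes at that moment; what a row does not reach only later rows make up. A row lasts 1/12 s, in which the tool goes at most 41.7 mm and 7.16 degrees, less where a joint would pass 70% of its speed; a pose out of reach is approached as far as the arm can. A call with a gripper value outside its range is refused whole. The fingers move at their own pace and stop on an object; "force" is the grip in N (left out, the last holds). Time passes only in rows, so rows that repeat a pose let the fingers close. It gives the time, the measured TCP pose, the force and the opening at its end, in the units of the state.
- state(): the state, without advancing time (a new reading comes with each control period).
- read_camera(name): name is "side" or "top"; returns a dict with "img" (400x640x3 uint8, red, green, blue), "range_z" (400x640 float32, mm along the optical axis (not along the pixel's ray), 0 where there is no reading), "fovy" (degrees; the focal length in pixels is half the picture's height over the tangent of half this angle, whatever the lens; pixels are square), "cx", "cy" (the principal point, pixels), "k1" (the pictures are not rectified: a ray, as slopes to the right and down, at radius r is drawn at 1 + k1 r^2 times it, then the intrinsics apply), "xyz" and "rotation" of the camera in the world. Camera axes: x right, y up, looking along -z (the intrinsics and any distortion apply to the point x, -y, -z); pixel columns grow to the right and rows downward; lengths in mm; the calibration is good to about 2 mm. A picture is of the moment at which its call begins.
- hand_in(): hands the job in, once; it reports no verdict.
The state is a dict: "time_s": time; "joint_pos": joint angles; "joint_vel": joint speeds; "joint_efforts": joint torques, N m; "eef_pos": TCP position; "tool_rot": TCP orientation; "wrist_force": force on the tool from outside, world axes, zero at the start; "ft_torque": the same for the moment, N m; "grip_width": opening from 0.0 (shut) to 1.0 (fully open).
Only numpy, scipy, OpenCV 4.12 (cv2) and the standard library are available. Lean on these libraries where they do the work, as an engineer would, in place of code of your own. Each camera call takes 0.05 s, during which the arm holds its last target.

### The job

Open the little two-door weight cabinet on the weighing bench. First pull open the latched leaf, the one that carries the metal cover strip and is held by the roller catch, and only then the other leaf, which the strip overlaps. Leave both leaves standing wide open, each at about a right angle to the cabinet's front.

Things in the scene. Friction and masses are not known exactly. Their poses are not given: they have to be found in the camera images.
- latched_leaf_handle (a point): Grip point on the latched leaf's handle: an upright round steel bar 12 mm thick, axis 40 mm out from the leaf's face, top 209 mm above the bench; pinch it here from above, fingers left and right of it (struts behind it at heights 197 and 105 mm). Height 188 mm. Axes turn with the leaf: x from its face squarely into the leaf, y to its left, z up. Hinge axis (vertical) at x +56, y +105 mm from here.
- latched_leaf (a joint): Opening of the left leaf, seen from the robot: 0 shut, grows clockwise from above to 1.9 rad; doors face the robot. An aluminium strip on its free edge laps 16 mm over the right leaf. A roller catch on the cabinet's top lets go within the first 10 mm at about 10 N on the handle; then it moves easily and stays where left. Leaves 150 mm wide, 16 thick, 12 to 206 mm above the bench.
- overlapped_leaf_handle (a point): Grip point on the handle of the overlapped leaf (right, seen from the robot): same bar, height and axes as the other; the two are 94 mm apart when shut. The vertical hinge axis is at x +56, y -105 mm from here. The cabinet is a grey box 320 mm wide, 200 deep, 210 high; the catch rises 26 mm above its top, 30 mm left of the middle; a jar 70 mm tall and a dish stand on its rear half.
- overlapped_leaf (a joint): Opening of the right leaf, seen from the robot: 0 shut, grows anticlockwise from above, towards the robot, to 1.9 rad. It has no catch; only the other leaf's strip keeps it shut. It moves easily and stays where it is left.

How it is judged (in metres and radians):
On the way, in this order (a step that is already met when the one before it is completed fails the run):
1. the latched leaf is wide open (over 60 degrees) while the overlapped leaf is still shut (value of joint latched_leaf above 1.05 rad and value of joint overlapped_leaf below 0.15 rad), for 0.2 s.
2. then the overlapped leaf is wide open (over 60 degrees) (value of joint overlapped_leaf above 1.05 rad), for 0.2 s.
At the end, for the whole second after the job is handed in: Both leaves stand open by more than 60 degrees (1.05 rad), at rest (value of joint each of latched_leaf, overlapped_leaf above 1.05 rad and velocity of joint latched_leaf between -0.05 and 0.05 rad/s and velocity of joint overlapped_leaf between -0.05 and 0.05 rad/s); the robot touches nothing.
It fails at once if the overlapped leaf is pulled open (over 0.15 rad) before the latched leaf is out of its way (0.6 rad) (value of joint overlapped_leaf above 0.15 rad and value of joint latched_leaf below 0.6 rad).
It also fails if it takes over 48 s, if anything falls off the work surface, if the arm or the gripper's body presses on something with over 40 N, if the wrist force passes 120 N, or if a joint passes its speed limit or range.

## Working session

There is one attempt and no reset: what is moved stays moved. The work goes in short steps, Python scripts to look and compute and a tool call to move; the robot and the scene stay as the last step left them, time stands still between calls to the robot, and variables do not carry over. Pictures are saved under pics/ and viewed, and the job is handed in when it is done.

Besides the shell and the picture viewer there is one more tool, called after "Call:" as name(argument=value, ...) on one line, values as JSON. send_rows: Moves the arm, as the interface text tells. Its arguments: {"type":"object","properties":{"series":{"type":"array","items":{"type":"object","properties":{"tx":{"type":"number"},"ty":{"type":"number"},"tz":{"type":"number"},"ax":{"type":"number"},"ay":{"type":"number"},"az":{"type":"number"},"hand":{"type":"number"}}}},"force":{"type":"number"}},"required":["series"]}

```bash
mkdir -p pics; ls
python3 - <<'E'
from rig import *
import cv2,pickle
s=state();print(s);print(tcp_to_grasp)
for n in("side","top"):
    c=read_camera(n);pickle.dump(c,open(n+".pkl","wb"))
    cv2.imwrite(f"pics/{n}0.png",c["img"][:,:,::-1]);print({k:v for k,v in c.items() if k not in("img","range_z")})
E
```

```text
pics
{'time_s': 0.0, 'joint_pos': array([-74.29052434,  24.93609816,   1.43313883,  90.188758  ,
        -0.66464257,  64.97480461,  -4.30282062]), 'joint_vel': array([-0.10808815,  0.02361409, -0.05196584,  0.12713481,  0.02794808,
       -0.09862819, -0.01859194]), 'joint_efforts': array([ 6.40059479e-04, -6.70440531e+01,  1.02612041e+00, -3.16231084e+01,
        1.57111650e-02,  1.19175602e-02, -7.74085606e-06]), 'eef_pos': array([229.84342934, 580.65443779, 230.53260114]), 'tool_rot': array([[-9.29814996e-01,  3.68027016e-01, -4.34145696e-04],
       [ 3.68027237e-01,  9.29813744e-01, -1.53403787e-03],
       [-1.60892747e-04, -1.58614886e-03, -9.99998729e-01]]), 'wrist_force': array([-1.00153815, -0.33757653, -0.04979115]), 'ft_torque': array([-0.0102575 , -0.01711075, -0.02346157]), 'grip_width': 0.9978338802303219}
18.700000000000003
{'fovy': 50.075397746945576, 'cx': 324.17963298786293, 'cy': 195.82280525590593, 'k1': -0.07542230945008063, 'xyz': array([ 95.92015989,   1.32195953, 676.03820786]), 'rotation': array([[ 0.05372428,  0.67731687, -0.73372717],
       [-0.99833614,  0.05184462, -0.02524052],
       [ 0.02094398,  0.73386238,  0.67897522]])}
{'fovy': 45.31014513304736, 'cx': 317.0112803532628, 'cy': 193.86306696566882, 'k1': -0.014339526895238354, 'xyz': array([ 505.9952683 ,   33.69499534, 1028.82773569]), 'rotation': array([[-2.89544536e-02,  9.86246502e-01, -1.62725158e-01],
       [-9.99570071e-01, -2.93197647e-02,  1.56643740e-04],
       [-4.61657402e-03,  1.62659734e-01,  9.86671424e-01]])}
```

View pics/side0.png

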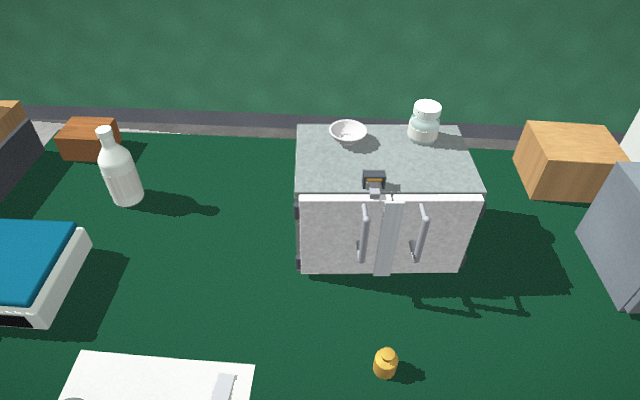

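View pics/top0.png

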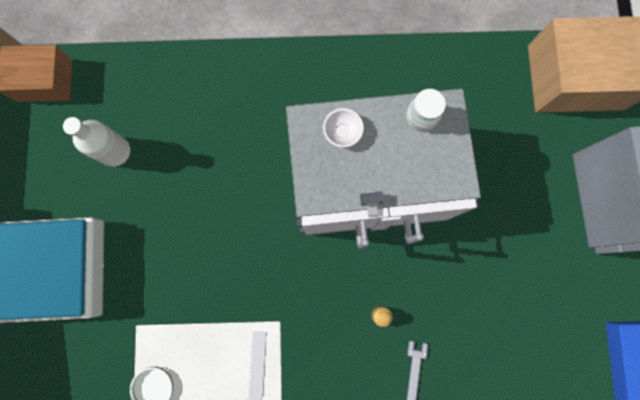

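The side view shows the shut cabinet, with the bar tops at about (366,206) left and (424,207) right, and the catch at (374,180). A brass weight stands in front at (385,362). The top view shows the bars at about (362,240) and (415,235). Next I'll deproject these.

```bash
cat > h.py <<'E'
import numpy as np,cv2,pickle
def cloud(c):
    d=c["range_z"];H,W=d.shape;f=H/2/np.tan(np.radians(c["fovy"]/2))
    v,u=np.mgrid[0:H,0:W].astype(float)
    xd=(u-c["cx"])/f;yd=(v-c["cy"])/f   # distorted slopes
    x,y=xd.copy(),yd.copy()
    for _ in range(10):
        k=1+c["k1"]*(x*x+y*y);x,y=xd/k,yd/k
    P=np.stack([x*d,-y*d,-d],-1)@c["rotation"].T+c["xyz"]
    P[d<=0]=np.nan
    return P
E
python3 - <<'E'
from h import *
for n in("side","top"):
    c=pickle.load(open(n+".pkl","rb"));P=cloud(c).reshape(-1,3)
    ok=~np.isnan(P[:,0]);P=P[ok]
    x,y,z=P.T
    print(n,"bench z",np.median(z[(abs(z)<15)]))
    r=(x>300)&(x<900)&(abs(y+60)<260)
    t=P[r&(abs(z-210)<4)]
    print("top face",len(t),t[:,:2].min(0),t[:,:2].max(0),np.median(t[:,2]))
    print(cv2.minAreaRect(t[:,:2].astype(np.float32)))
c=pickle.load(open("side.pkl","rb"));P=cloud(c)
for (u,v) in [(366,207),(365,225),(363,258),(424,207),(422,225),(417,255),(320,230),(345,230),(450,230),(388,230),(374,180),(385,355),(386,370),(302,200),(480,197),(303,270),(460,270)]:
    print((u,v),P[v,u].round(1))
c=pickle.load(open("top.pkl","rb"));P=cloud(c)
for (u,v) in [(362,240),(363,243),(416,237),(415,239),(382,317),(390,215),(300,222),(475,204)]:
    print("top",(u,v),P[v,u].round(1))
E
```

```text
side bench z 0.3479141416155471
top face 11666 [ 553.04020671 -249.48160878] [827.86252696  82.79632917] 210.59785240707134
((685.8546142578125, -85.68870544433594), (262.3299560546875, 319.2762756347656), 4.576503753662109)
top bench z -0.5070842514446667
top face 17701 [ 552.24485026 -247.95228228] [825.23213478  83.00253705] 209.43006968227303
((685.8350219726562, -84.58622741699219), (260.53460693359375, 318.892578125), 4.435369491577148)
(366, 207) [589.2 -49.1 200. ]
(365, 225) [554.  -47.3 195.3]
(363, 258) [552.6 -50.8 116.7]
(424, 207) [ 608.  -146.2  188.7]
(422, 225) [ 563.  -137.1  192.5]
(417, 255) [ 560.7 -141.   122. ]
(320, 230) [592.6  23.9 136.5]
(345, 230) [595.8 -18.8 136.3]
(450, 230) [ 611.2 -202.1  133.6]
(388, 230) [596.7 -91.9 141.1]
(374, 180) [627.9 -60.7 224.5]
(385, 355) [414.6 -89.   52.4]
(386, 370) [399.4 -92.2  33.2]
(302, 200) [590.8  53.6 206.6]
(480, 197) [ 620.1 -237.2  206.5]
(303, 270) [590.4  54.3  25.2]
(460, 270) [ 6.295e+02 -2.549e+02  5.000e-01]
top (362, 240) [559.5 -41.4 203. ]
top (363, 243) [554.1 -42.6 206.6]
top (416, 237) [ 561.8 -134.1  205.3]
top (415, 239) [ 559.4 -135.4  189.1]
top (382, 317) [416.1 -87.8  55. ]
top (390, 215) [601.6 -92.2 200.3]
top (300, 222) [595.1  64.9 190.4]
top (475, 204) [ 615.8 -240.1  205.3]
```

Run:
```python
from h import *
for n in("side","top"):
    c=pickle.load(open(n+".pkl","rb"));P=cloud(c).reshape(-1,3);P=P[~np.isnan(P[:,0])]
    x,y,z=P.T
    a=np.radians(4.6)
    for it in range(3):
        nx=np.array([np.cos(a),np.sin(a)]);l=np.array([-np.sin(a),np.cos(a)])
        s=P[:,:2]@nx; t=P[:,:2]@l
        if n=="side":
            s0=np.median(s[(z>30)&(z<190)&(s>570)&(s<600)&(t>-280)&(t<20)])
            m=(z>30)&(z<190)&(abs(s-s0)<4)&(t>-300)&(t<20)
            p=np.polyfit(t[m],s[m],1);a-=np.arctan(p[0])
    print(n,"a",np.degrees(a),"face s",np.median(s[m]) if n=="side" else None)
    g=(z>150)&(z<215)&(s>500)&(s<620-0)&(t>-300)&(t<40)
    # handle pts
    h=(z>120)&(z<212)&(s>525)&(s<570)&(t>-260)&(t<0)
    H=np.c_[s,t,z][h]
    for lo,hi in((-120,-40),(-230,-120)):
        q=H[(H[:,1]>lo)&(H[:,1]<hi)]
        print(len(q),"s",np.percentile(q[:,0],[2,50,98]).round(1),"t",np.percentile(q[:,1],[2,50,98]).round(1),"z",np.percentile(q[:,2],[2,98]).round(1))
        qq=q[q[:,2]>175]; print("   up",len(qq),np.percentile(qq[:,0],[5,50,95]).round(1),np.percentile(qq[:,1],[5,50,95]).round(1))
    top=(abs(z-210)<3)&(s>595)&(s<850)&(t>-330)&(t<70)
    print("cab top t",np.percentile(t[top],[.5,99.5]),"s",np.percentile(s[top],[.5,99.5]))
    # weight
    w=(z>10)&(z<70)&(x>360)&(x<450)&(y>-130)&(y<-50)
    print("weight",P[w].min(0),P[w].max(0))
```

```text
side a 4.317191952543708 face s 593.3122352414695
316 s [546.3 548.6 566.8] t [-96.1 -89.8 -84.9] z [123.1 208.7]
   up 153 [546.8 549.  566.1] [-95.5 -89.9 -85.4]
333 s [546.3 548.8 566.5] t [-188.8 -181.9 -177.7] z [122.9 209. ]
   up 162 [546.5 549.4 566.4] [-187.8 -182.  -177.9]
cab top t [-294.38234612   20.87418077] s [597.10232552 805.29078287]
weight [ 397.14215313 -111.99969144   10.2256618 ] [433.37897636 -73.8096595   57.13107697]
top a 4.6000000000000005 face s None
94 s [545.1 551.6 569.3] t [-95.6 -89.6 -84.6] z [126.4 209. ]
   up 78 [545.6 553.4 568.2] [-94.4 -90.2 -85.2]
139 s [544.6 551.7 569.6] t [-188.3 -181.6 -178.3] z [123.1 208.7]
   up 97 [545.4 553.5 568.4] [-187.9 -183.  -178.7]
cab top t [-296.41852182   18.45352745] s [601.13565221 804.94620264]
weight [ 398.37196547 -108.78062022   10.06273771] [434.47564039 -71.35327131  57.62712341]
```

```bash
cat >> h.py <<'E'
from scipy.spatial.transform import Rotation as Ro
def Rt(psi):
    p=np.radians(psi);y=np.array([np.cos(p),np.sin(p),0]);z=np.array([0,0,-1.]);return np.c_[np.cross(y,z),y,z]
def rows(targets):
    from rig import state
    s=state();p,R=np.array(s["eef_pos"]),np.array(s["tool_rot"])
    print("t",s["time_s"],"p",p.round(1),"j",np.round(s["joint_pos"],1),"F",np.round(s["wrist_force"],1),"w",round(s["grip_width"],3),"psi",np.degrees(np.arctan2(R[1,1],R[0,1])).round(2))
    for (x,y,z,psi) in targets:
        d=R.T@(np.array([x,y,z])-p)/10; r=Ro.from_matrix(R.T@Rt(psi)).as_rotvec(degrees=True)
        print(d.round(2),r.round(2))
a0=4.4
n=np.array([np.cos(np.radians(a0)),np.sin(np.radians(a0))]);l=np.array([-n[1],n[0]])
HL=np.array([558.3,-46.8]);HR=np.array([565.7,-140.2])
def left(th,b=None):   # opening deg -> bar xy, psi
    b=HL if b is None else b
    h=b+56*n+105*l;t=np.radians(th);c,s=np.cos(t),np.sin(t)
    v=np.array([[c,s],[-s,c]])@(b-h);return (*(h+v),94.4-th)
def right(th,b=None):
    b=HR if b is None else b
    h=b+56*n-105*l;t=np.radians(th);c,s=np.cos(t),np.sin(t)
    v=np.array([[c,-s],[s,c]])@(b-h);return (*(h+v),-85.6+th)
E
python3 -c "
from h import *
rows([(230,580,300,75),(394,266,310,94.4),(558.3,-46.8,300,94.4)])"
```

```text
t 0.1 p [229.9 580.7 230.6] j [-74.3  24.9   1.4  90.2  -0.7  65.   -4.3] F [-0.2  1.1 -0.3] w 1.0 psi 68.41
[-0.04 -0.07 -6.94] [-0.08  0.   -6.59]
[-26.84 -23.23  -7.9 ] [-8.000e-02 -1.000e-02 -2.599e+01]
[-53.63 -46.27  -6.87] [-8.000e-02 -1.000e-02 -2.599e+01]
```

Call:
send_rows(series=[{"tz":-4,"az":-5,"hand":100},{"tz":-7.5,"az":-10},{"tx":-3,"ty":-2.6,"tz":-7.9,"az":-15},{"tx":-6,"ty":-5.2,"tz":-7.9,"az":-20},{"tx":-9,"ty":-7.8,"tz":-7.9,"az":-26},{"tx":-12,"ty":-10.4,"tz":-7.9,"az":-26},{"tx":-15,"ty":-13,"tz":-7.9,"az":-26},{"tx":-18,"ty":-15.6,"tz":-7.9,"az":-26},{"tx":-21,"ty":-18.2,"tz":-7.9,"az":-26},{"tx":-24,"ty":-20.8,"tz":-7.9,"az":-26}])

```text
validation failed for argument at $.se...
```

```bash
python3 -c "
from h import *
rows([(558.3,-46.8,300,94.4)])"
```

```text
t 0.1 p [229.9 580.7 230.6] j [-74.3  24.9   1.4  90.2  -0.7  65.   -4.3] F [-0.2  1.1 -0.3] w 1.0 psi 68.41
[-53.63 -46.27  -6.87] [-8.000e-02 -1.000e-02 -2.599e+01]
```

Call:
send_rows(series=[{"tx":0,"ty":0,"tz":-4,"ax":0,"ay":0,"az":-5,"hand":100},{"tx":0,"ty":0,"tz":-7.5,"ax":0,"ay":0,"az":-10,"hand":100},{"tx":-3,"ty":-2.6,"tz":-7.9,"ax":0,"ay":0,"az":-15,"hand":100},{"tx":-6,"ty":-5.2,"tz":-7.9,"ax":0,"ay":0,"az":-20,"hand":100},{"tx":-9,"ty":-7.8,"tz":-7.9,"ax":0,"ay":0,"az":-26,"hand":100},{"tx":-12,"ty":-10.4,"tz":-7.9,"ax":0,"ay":0,"az":-26,"hand":100},{"tx":-15,"ty":-13,"tz":-7.9,"ax":0,"ay":0,"az":-26,"hand":100},{"tx":-18,"ty":-15.6,"tz":-7.9,"ax":0,"ay":0,"az":-26,"hand":100},{"tx":-21,"ty":-18.2,"tz":-7.9,"ax":0,"ay":0,"az":-26,"hand":100},{"tx":-24,"ty":-20.8,"tz":-7.9,"ax":0,"ay":0,"az":-26,"hand":100}])

```text
time_s: 0.93
eef_pos: [376.9, 297.4, 310.1]
tool_rot: [[-0.997, -0.077, -0.0], [-0.077, 0.997, -0.0], [0.0, -0.0, -1.0]]
wrist_force: [1.6, 1.2, 0.8]
grip_width: 0.997
```

```bash
python3 -c "
from h import *
rows([(558.3,-46.8,300,94.4)])"
```

```text
t 0.9333 p [376.9 297.4 310.1] j [-48.3   7.7   4.2 102.7  -0.6  69.6  50.5] F [1.6 1.2 0.8] w 0.997 psi 94.41
[-15.44 -35.71   1.01] [-0.01 -0.02  0.01]
```

Call:
send_rows(series=[{"tx":-1.5,"ty":-3.57,"tz":0,"ax":0,"ay":0,"az":0,"hand":100},{"tx":-3,"ty":-7.14,"tz":0,"ax":0,"ay":0,"az":0,"hand":100},{"tx":-4.6,"ty":-10.7,"tz":0,"ax":0,"ay":0,"az":0,"hand":100},{"tx":-6.2,"ty":-14.3,"tz":0,"ax":0,"ay":0,"az":0,"hand":100},{"tx":-7.7,"ty":-17.85,"tz":0,"ax":0,"ay":0,"az":0,"hand":100},{"tx":-9.3,"ty":-21.4,"tz":0.3,"ax":0,"ay":0,"az":0,"hand":100},{"tx":-10.8,"ty":-25,"tz":0.6,"ax":0,"ay":0,"az":0,"hand":100},{"tx":-12.3,"ty":-28.6,"tz":1,"ax":0,"ay":0,"az":0,"hand":100},{"tx":-13.9,"ty":-32.1,"tz":1,"ax":0,"ay":0,"az":0,"hand":100},{"tx":-15.44,"ty":-35.7,"tz":1,"ax":0,"ay":0,"az":0,"hand":100}])

```text
time_s: 1.77
eef_pos: [558.2, -46.3, 299.9]
tool_rot: [[-0.997, -0.077, -0.001], [-0.077, 0.997, 0.0], [0.001, 0.0, -1.0]]
wrist_force: [1.2, 0.5, 0.7]
grip_width: 0.996
```

```bash
python3 -c "
from h import *
rows([(558.3,-46.8,240,94.4),(558.3,-46.8,169.5,94.4)])
from rig import read_camera
for k in ('side','top'):
  c=read_camera(k);cv2.imwrite('pics/'+k+'1.png',c['img'][:,:,::-1])"
```

```text
t 1.7667 p [558.2 -46.3 299.9] j [-16.8  16.1  21.1  94.7  -6.1  70.4 100. ] F [1.2 0.5 0.7] w 0.996 psi 94.43
[-0.01 -0.06  5.99] [ 0.01 -0.05  0.03]
[-0.02 -0.06 13.04] [ 0.01 -0.05  0.03]
```

View pics/side1.png

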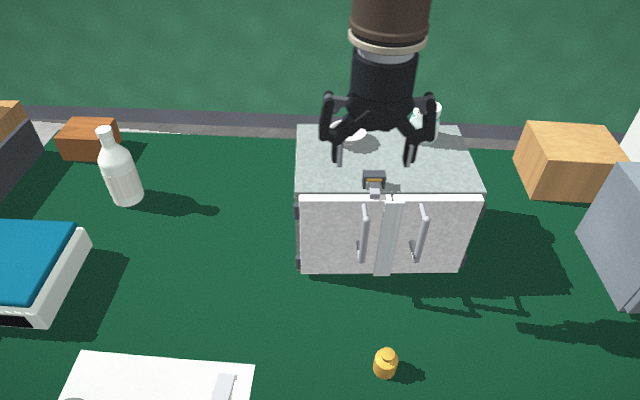

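The side view shows the open fingers at about (338,150) and (410,150), centred over the left bar at (366,207) once perspective is allowed for. I'll descend.

Call:
send_rows(series=[{"tx":0,"ty":-0.05,"tz":3,"ax":0,"ay":0,"az":0,"hand":100},{"tx":0,"ty":-0.05,"tz":6,"ax":0,"ay":0,"az":0,"hand":100},{"tx":0,"ty":-0.05,"tz":8,"ax":0,"ay":0,"az":0,"hand":100},{"tx":0,"ty":-0.05,"tz":9.5,"ax":0,"ay":0,"az":0,"hand":100},{"tx":0,"ty":-0.05,"tz":11,"ax":0,"ay":0,"az":0,"hand":100},{"tx":0,"ty":-0.05,"tz":12,"ax":0,"ay":0,"az":0,"hand":100},{"tx":0,"ty":-0.05,"tz":13,"ax":0,"ay":0,"az":0,"hand":100},{"tx":0,"ty":-0.05,"tz":13,"ax":0,"ay":0,"az":0,"hand":100}])

```text
time_s: 2.53
eef_pos: [557.0, -44.9, 168.5]
tool_rot: [[-0.997, -0.077, -0.003], [-0.077, 0.997, -0.0], [0.003, 0.0, -1.0]]
wrist_force: [-1.2, 0.4, 0.1]
grip_width: 0.999
```

```bash
python3 -c "
from h import *
rows([(558.3,-46.8,169.5,94.4)])
from rig import read_camera
for k in ('side','top'):
  c=read_camera(k);cv2.imwrite('pics/'+k+'2.png',c['img'][:,:,::-1])"
```

```text
t 2.5333 p [557.  -44.9 168.5] j [-15.2  22.8  19.3 105.1  -9.2  53.8 102.7] F [-1.2  0.4  0.1] w 0.999 psi 94.42
[-0.12 -0.2  -0.1 ] [ 0.01 -0.16  0.02]
```

View pics/side2.png

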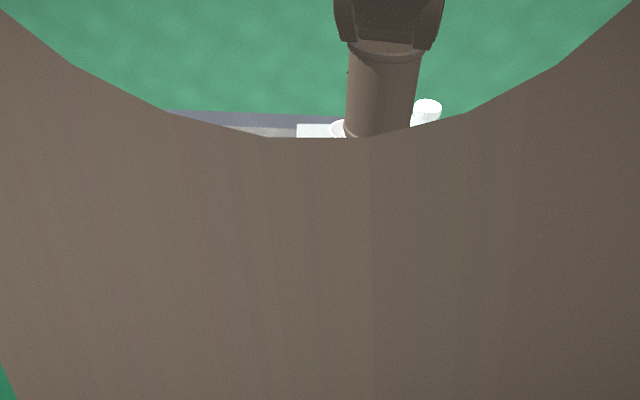

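The side view is blocked by the arm's own link, so I'll check the top view.

View pics/top2.png

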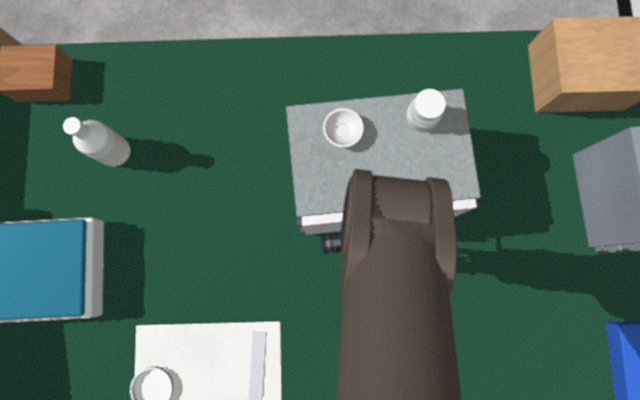

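The top view is blocked too; only the left finger shows, at (333,243). I'll close, and the opening should read about 0.14 on the bar.

Call:
send_rows(force=60, series=[{"tx":-0.05,"ty":-0.15,"tz":-0.1,"ax":0,"ay":0,"az":0,"hand":40},{"tx":-0.05,"ty":-0.15,"tz":-0.1,"ax":0,"ay":0,"az":0,"hand":0},{"tx":-0.05,"ty":-0.15,"tz":-0.1,"ax":0,"ay":0,"az":0,"hand":0},{"tx":-0.05,"ty":-0.15,"tz":-0.1,"ax":0,"ay":0,"az":0,"hand":0},{"tx":-0.05,"ty":-0.15,"tz":-0.1,"ax":0,"ay":0,"az":0,"hand":0},{"tx":-0.05,"ty":-0.15,"tz":-0.1,"ax":0,"ay":0,"az":0,"hand":0},{"tx":-0.05,"ty":-0.15,"tz":-0.1,"ax":0,"ay":0,"az":0,"hand":0},{"tx":-0.05,"ty":-0.15,"tz":-0.1,"ax":0,"ay":0,"az":0,"hand":0}])

```text
time_s: 3.3
eef_pos: [558.7, -46.8, 171.6]
tool_rot: [[-0.997, -0.077, 0.0], [-0.077, 0.997, -0.0], [-0.0, -0.0, -1.0]]
wrist_force: [-0.1, 0.7, 3.7]
grip_width: 0.121
```

```bash
python3 -c "
from h import *
rows([])
s=np.array([557.3,-46.5])
print(left(0),left(90),right(0),right(90))"
```

```text
t 3.3 p [558.7 -46.8 171.6] j [-15.   22.7  19.4 104.8  -9.1  54.  102.8] F [-0.1  0.7  3.7] w 0.121 psi 94.4
(np.float64(558.3), np.float64(-46.8), 94.4) (np.float64(497.0926516124631), np.float64(109.9662607303201), 4.400000000000006) (np.float64(565.7), np.float64(-140.2), -85.6) (np.float64(529.1961786692988), np.float64(-304.48472548674823), 4.400000000000006)
```

Gripped: the opening is 0.121, the side force is near zero, and the pose matches the estimate. Next I'll compute the arc.

```bash
python3 -c "
from h import *
b=np.array([558.7,-46.8])
def f(t):
  q=left(t,b);return (q[0],q[1],170.5,q[2])
rows([f(t) for t in (1,2,4,6,9,12,16,20,25,30)])"
```

```text
t 3.3 p [558.7 -46.8 171.6] j [-15.   22.7  19.4 104.8  -9.1  54.  102.8] F [-0.1  0.7  3.7] w 0.121 psi 94.4
[0.18 0.1  0.11] [-0.    0.02  1.  ]
[0.36 0.2  0.11] [-0.    0.02  2.  ]
[0.72 0.41 0.11] [-0.    0.02  4.  ]
[1.07 0.64 0.11] [-0.    0.02  6.  ]
[1.58 1.   0.11] [-0.    0.02  9.  ]
[2.06 1.39 0.11] [-0.    0.02 12.  ]
[2.68 1.95 0.11] [-0.    0.02 16.  ]
[3.26 2.54 0.11] [-0.    0.02 20.  ]
[3.91 3.35 0.11] [0.0e+00 2.0e-02 2.5e+01]
[4.5  4.2  0.11] [0.e+00 2.e-02 3.e+01]
```

Call:
send_rows(series=[{"tx":0.18,"ty":0.1,"tz":0.05,"ax":0,"ay":0,"az":1,"hand":0},{"tx":0.36,"ty":0.2,"tz":0.05,"ax":0,"ay":0,"az":2,"hand":0},{"tx":0.72,"ty":0.41,"tz":0.05,"ax":0,"ay":0,"az":4,"hand":0},{"tx":1.07,"ty":0.64,"tz":0.05,"ax":0,"ay":0,"az":6,"hand":0},{"tx":1.58,"ty":1.0,"tz":0.05,"ax":0,"ay":0,"az":9,"hand":0},{"tx":2.06,"ty":1.39,"tz":0.05,"ax":0,"ay":0,"az":12,"hand":0},{"tx":2.68,"ty":1.95,"tz":0.05,"ax":0,"ay":0,"az":16,"hand":0},{"tx":3.26,"ty":2.54,"tz":0.05,"ax":0,"ay":0,"az":20,"hand":0},{"tx":3.91,"ty":3.35,"tz":0.05,"ax":0,"ay":0,"az":25,"hand":0},{"tx":4.5,"ty":4.2,"tz":0.05,"ax":0,"ay":0,"az":30,"hand":0}])

```text
time_s: 4.13
eef_pos: [510.7, -9.0, 171.5]
tool_rot: [[-0.899, 0.437, 0.002], [0.437, 0.899, -0.001], [-0.002, 0.0, -1.0]]
wrist_force: [-1.0, -2.1, 6.8]
grip_width: 0.116
```

```bash
python3 -c "
from h import *
b=np.array([558.7,-46.8])
def f(t):
  q=left(t,b);return (q[0],q[1],170.5,q[2])
print(f(30))
rows([f(t) for t in (35,40,45,50,55,60,65,70,75,80)])"
```

```text
(np.float64(510.60783106849715), np.float64(-8.308808780697433), 170.5, 64.4)
t 4.1333 p [510.7  -9.  171.5] j [-25.6  18.7  26.5 112.  -10.5  51.6  70.3] F [-1.  -2.1  6.8] w 0.116 psi 64.07
[0.94 0.58 0.1 ] [0.01 0.09 4.67]
[1.79 1.18 0.1 ] [0.01 0.09 9.67]
[2.58 1.85 0.1 ] [ 0.02  0.09 14.67]
[3.31 2.59 0.1 ] [ 0.02  0.09 19.67]
[3.97 3.39 0.09] [2.000e-02 9.000e-02 2.467e+01]
[4.57 4.24 0.09] [ 0.03  0.09 29.67]
[5.08 5.14 0.09] [3.000e-02 9.000e-02 3.467e+01]
[5.52 6.08 0.09] [ 0.04  0.09 39.67]
[5.87 7.06 0.09] [4.000e-02 9.000e-02 4.467e+01]
[6.13 8.06 0.09] [4.000e-02 9.000e-02 4.967e+01]
```

Call:
send_rows(series=[{"tx":0.94,"ty":0.58,"tz":0,"ax":0,"ay":0,"az":4.7,"hand":0},{"tx":1.79,"ty":1.18,"tz":0,"ax":0,"ay":0,"az":9.7,"hand":0},{"tx":2.58,"ty":1.85,"tz":0,"ax":0,"ay":0,"az":14.7,"hand":0},{"tx":3.31,"ty":2.59,"tz":0,"ax":0,"ay":0,"az":19.7,"hand":0},{"tx":3.97,"ty":3.39,"tz":0,"ax":0,"ay":0,"az":24.7,"hand":0},{"tx":4.57,"ty":4.24,"tz":0,"ax":0,"ay":0,"az":29.7,"hand":0},{"tx":5.08,"ty":5.14,"tz":0,"ax":0,"ay":0,"az":34.7,"hand":0},{"tx":5.52,"ty":6.08,"tz":0,"ax":0,"ay":0,"az":39.7,"hand":0},{"tx":5.87,"ty":7.06,"tz":0,"ax":0,"ay":0,"az":44.7,"hand":0},{"tx":6.13,"ty":8.06,"tz":0,"ax":0,"ay":0,"az":49.7,"hand":0}])

```text
time_s: 4.97
eef_pos: [490.5, 90.9, 171.5]
tool_rot: [[-0.248, 0.969, 0.001], [0.969, 0.248, 0.0], [-0.0, 0.001, -1.0]]
wrist_force: [0.5, -3.3, 6.7]
grip_width: 0.124
```

```bash
python3 -c "
from h import *
b=np.array([558.7,-46.8])
def f(t):
  q=left(t,b);return (q[0],q[1],170.5,q[2])
rows([f(t) for t in (83,86,89,91,92)])
from rig import read_camera
for k in ('side','top'):
  c=read_camera(k);cv2.imwrite('pics/'+k+'3.png',c['img'][:,:,::-1])"
```

```text
t 4.9667 p [490.5  90.9 171.5] j [-45.2  18.8  36.7 114.1 -14.2  51.5  13.4] F [ 0.5 -3.3  6.7] w 0.124 psi 14.39
[0.47 0.33 0.1 ] [0.07 0.   2.99]
[1.   0.66 0.1 ] [0.07 0.   5.99]
[1.5  1.02 0.1 ] [0.07 0.   8.99]
[1.83 1.28 0.1 ] [ 0.07 -0.   10.99]
[1.99 1.41 0.1 ] [ 0.07 -0.   11.99]
```

View pics/top3.png

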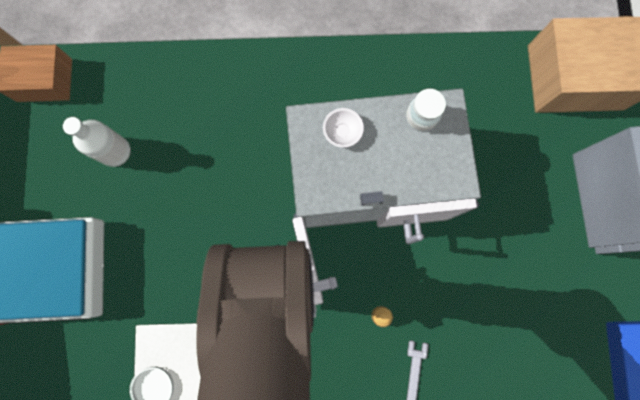

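In the top view the left leaf stands open, its edge running from (298,220) to (322,300), and the right leaf is still shut. I'll continue to about 92°, then release.

Call:
send_rows(series=[{"tx":0.47,"ty":0.33,"tz":0,"ax":0,"ay":0,"az":3,"hand":0},{"tx":1.0,"ty":0.66,"tz":0,"ax":0,"ay":0,"az":6,"hand":0},{"tx":1.5,"ty":1.02,"tz":0,"ax":0,"ay":0,"az":9,"hand":0},{"tx":1.83,"ty":1.28,"tz":0,"ax":0,"ay":0,"az":11,"hand":0},{"tx":1.99,"ty":1.41,"tz":0,"ax":0,"ay":0,"az":12,"hand":0},{"tx":1.99,"ty":1.41,"tz":0,"ax":0,"ay":0,"az":12,"hand":0},{"tx":1.99,"ty":1.41,"tz":0,"ax":0,"ay":0,"az":12,"hand":0}])

```text
time_s: 5.65
eef_pos: [499.1, 114.4, 171.5]
tool_rot: [[-0.047, 0.999, 0.001], [0.999, 0.047, 0.001], [0.001, 0.001, -1.0]]
wrist_force: [-1.8, 0.4, 9.1]
grip_width: 0.12
```

Call:
send_rows(series=[{"tx":0,"ty":0,"tz":0,"ax":0,"ay":0,"az":0,"hand":70},{"tx":0,"ty":0,"tz":0,"ax":0,"ay":0,"az":0,"hand":70},{"tx":0,"ty":0,"tz":0,"ax":0,"ay":0,"az":0,"hand":70},{"tx":0,"ty":0,"tz":0,"ax":0,"ay":0,"az":0,"hand":70},{"tx":0,"ty":0,"tz":0,"ax":0,"ay":0,"az":0,"hand":70}])

```text
time_s: 6.07
eef_pos: [498.5, 113.8, 170.7]
tool_rot: [[-0.047, 0.999, -0.0], [0.999, 0.047, -0.0], [-0.0, -0.0, -1.0]]
wrist_force: [-0.1, 0.8, 0.2]
grip_width: 0.701
```

```bash
python3 -c "
from h import *
rows([])"
```

```text
t 6.0667 p [498.5 113.8 170.7] j [-48.6  20.6  39.2 112.6 -16.3  52.4   1.5] F [-0.1  0.8  0.2] w 0.701 psi 2.7
```

Call:
send_rows(series=[{"tx":0,"ty":0,"tz":-1,"ax":0,"ay":0,"az":0,"hand":70},{"tx":0,"ty":0,"tz":-3,"ax":0,"ay":0,"az":0,"hand":70},{"tx":0,"ty":0,"tz":-6,"ax":0,"ay":0,"az":0,"hand":70},{"tx":0,"ty":0,"tz":-9,"ax":0,"ay":0,"az":0,"hand":70},{"tx":0,"ty":0,"tz":-12,"ax":0,"ay":0,"az":0,"hand":100},{"tx":0,"ty":0,"tz":-13,"ax":0,"ay":0,"az":0,"hand":100},{"tx":0,"ty":0,"tz":-13,"ax":0,"ay":0,"az":0,"hand":100}])

```text
time_s: 6.65
eef_pos: [500.2, 113.9, 304.1]
tool_rot: [[-0.047, 0.999, 0.005], [0.999, 0.047, 0.002], [0.002, 0.005, -1.0]]
wrist_force: [0.3, -1.2, 0.1]
grip_width: 1.0
```

```bash
python3 -c "
from h import *
rows([(565.7,-140.2,300,-55),(565.7,-140.2,300,-85.6)])"
```

```text
t 6.65 p [500.2 113.9 304.1] j [-53.4  12.1  42.8 101.8  -8.8  69.2  -5.5] F [ 0.3 -1.2  0.1] w 1.0 psi 2.69
[-25.69   5.35   0.38] [ 0.2  -0.26 57.69]
[-25.69   5.35   0.38] [ 0.13 -0.32 88.29]
```

Call:
send_rows(series=[{"tx":-2.5,"ty":0.5,"tz":0.2,"ax":0,"ay":0,"az":7,"hand":100},{"tx":-5,"ty":1,"tz":0.2,"ax":0,"ay":0,"az":14,"hand":100},{"tx":-7.5,"ty":1.6,"tz":0.2,"ax":0,"ay":0,"az":21,"hand":100},{"tx":-10,"ty":2.1,"tz":0.2,"ax":0,"ay":0,"az":28,"hand":100},{"tx":-12.5,"ty":2.6,"tz":0.2,"ax":0,"ay":0,"az":35,"hand":100},{"tx":-15,"ty":3.1,"tz":0.2,"ax":0,"ay":0,"az":42,"hand":100},{"tx":-17.5,"ty":3.6,"tz":0.2,"ax":0,"ay":0,"az":49,"hand":100},{"tx":-20,"ty":4.2,"tz":0.2,"ax":0,"ay":0,"az":56,"hand":100},{"tx":-22.5,"ty":4.7,"tz":0.2,"ax":0,"ay":0,"az":63,"hand":100},{"tx":-25,"ty":5.2,"tz":0.2,"ax":0,"ay":0,"az":70,"hand":100}])

```text
time_s: 7.48
eef_pos: [562.1, -134.4, 297.9]
tool_rot: [[0.925, 0.381, -0.001], [0.381, -0.925, 0.0], [-0.001, -0.001, -1.0]]
wrist_force: [0.0, 0.1, -0.3]
grip_width: 1.001
```

```bash
python3 -c "
from h import *
rows([(565.7,-140.2,300,-85.6)])
from rig import read_camera
for k in ('side','top'):
  c=read_camera(k);cv2.imwrite('pics/'+k+'4.png',c['img'][:,:,::-1])"
```

```text
t 7.4833 p [ 562.1 -134.4  297.9] j [-32.4  25.3  60.2  94.2 -22.7  73.9 -35.8] F [ 0.   0.1 -0.3] w 1.001 psi -67.63
[ 0.11  0.67 -0.21] [-0.03  0.07 17.97]
```

View pics/side4.png

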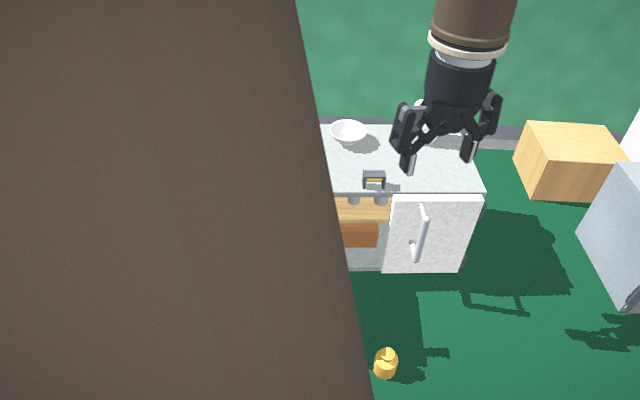

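The side view shows the right leaf shut, its bar top at (424,207), and the gripper above and behind it. Joint 3 has drifted to 60° against a limit of 75.5°, so I'll watch it. First I'll re-measure the bar.

Run:
```python
from h import *
from rig import read_camera
for k in ("side","top"):
    c=read_camera(k);P=cloud(c).reshape(-1,3);P=P[~np.isnan(P[:,0])]
    s=P[:,:2]@n;t=P[:,:2]@l;z=P[:,2]
    m=(z>125)&(z<195)&(s>530)&(s<556)&(t>-215)&(t<-150)
    if m.sum(): 
        q=np.percentile(t[m],[3,97]);print(k,m.sum(),"bar s",np.percentile(s[m],[3,50]),"t",q)
    m=(z>30)&(z<190)&(abs(s-593)<6)&(t>-280)&(t<-140);print("face s",np.median(s[m]) if m.sum() else None)
    d=HR; print("est s,t",HR@n,HR@l)
    if k=="top":
        m=(z>200)&(z<212)&(s>440)&(s<590)&(t>-10)&(t<120);print(m.sum())
        if m.sum()>20: print(cv2.fitLine(P[m][:,:2].astype(np.float32),cv2.DIST_HUBER,0,.01,.01).ravel())
```

```text
side 230 bar s [546.1217228  548.15948196] t [-189.34337757 -178.47352019]
face s 593.0201895818415
est s,t 553.2767341913889 -183.18675007355552
top 8 bar s [549.39061919 551.23572945] t [-177.52131378 -176.43198315]
face s 591.1181148103083
est s,t 553.2767341913889 -183.18675007355552
790
[ 9.997098e-01 -2.408945e-02  5.212387e+02  6.940061e+01]
```

View pics/top4.png

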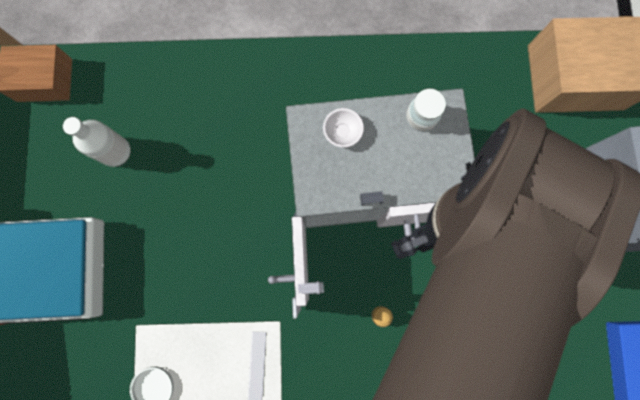

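The top view shows the left leaf standing at about 90–95°, and the right bar estimate is confirmed. I'll finish the turn and descend.

Call:
send_rows(series=[{"tx":0.05,"ty":0.3,"tz":0,"ax":0,"ay":0,"az":6,"hand":100},{"tx":0.1,"ty":0.6,"tz":0,"ax":0,"ay":0,"az":12,"hand":100},{"tx":0.1,"ty":0.65,"tz":0,"ax":0,"ay":0,"az":18,"hand":100},{"tx":0.1,"ty":0.65,"tz":1,"ax":0,"ay":0,"az":18,"hand":100},{"tx":0.1,"ty":0.65,"tz":3,"ax":0,"ay":0,"az":18,"hand":100},{"tx":0.1,"ty":0.65,"tz":4,"ax":0,"ay":0,"az":18,"hand":100},{"tx":0.1,"ty":0.65,"tz":4,"ax":0,"ay":0,"az":18,"hand":100}])

```text
time_s: 8.27
eef_pos: [564.5, -137.2, 255.9]
tool_rot: [[0.996, 0.086, -0.004], [0.086, -0.996, 0.002], [-0.004, -0.002, -1.0]]
wrist_force: [0.0, -0.6, 0.6]
grip_width: 0.999
```

```bash
python3 -c "
from h import *
rows([(565.7,-140.2,169.5,-85.6)])
"
```

```text
t 8.2667 p [ 564.5 -137.2  255.9] j [-32.8  29.6  63.2  97.4 -27.8  70.8 -48.1] F [ 0.  -0.6  0.6] w 0.999 psi -85.04
[0.13 0.33 8.64] [-0.12  0.24  0.56]
```

Call:
send_rows(series=[{"tx":0.1,"ty":0.2,"tz":1.5,"ax":0,"ay":0,"az":0.4,"hand":100},{"tx":0.1,"ty":0.2,"tz":3,"ax":0,"ay":0,"az":0.4,"hand":100},{"tx":0.1,"ty":0.2,"tz":5,"ax":0,"ay":0,"az":0.4,"hand":100},{"tx":0.1,"ty":0.2,"tz":6.5,"ax":0,"ay":0,"az":0.4,"hand":100},{"tx":0.1,"ty":0.2,"tz":8,"ax":0,"ay":0,"az":0.4,"hand":100},{"tx":0.1,"ty":0.2,"tz":8.5,"ax":0,"ay":0,"az":0.4,"hand":100},{"tx":0.1,"ty":0.2,"tz":8.5,"ax":0,"ay":0,"az":0.4,"hand":100},{"tx":0.1,"ty":0.2,"tz":8.5,"ax":0,"ay":0,"az":0.4,"hand":100}])

```text
time_s: 8.93
eef_pos: [567.2, -141.0, 174.4]
tool_rot: [[0.997, 0.076, 0.0], [0.076, -0.997, 0.0], [0.0, 0.0, -1.0]]
wrist_force: [0.3, -0.1, 0.0]
grip_width: 0.999
```

```bash
python3 -c "
from h import *
rows([(565.7,-140.2,170,-85.6)])
"
```

```text
t 8.9333 p [ 567.2 -141.   174.4] j [-29.5  34.2  59.  103.1 -33.1  61.9 -44.1] F [ 0.3 -0.1  0. ] w 0.999 psi -85.64
[-0.14 -0.09  0.44] [ 0.   -0.02 -0.04]
```

Call:
send_rows(force=60, series=[{"tx":-0.1,"ty":-0.05,"tz":0.3,"ax":0,"ay":0,"az":0,"hand":40},{"tx":-0.1,"ty":-0.05,"tz":0.3,"ax":0,"ay":0,"az":0,"hand":0},{"tx":-0.1,"ty":-0.05,"tz":0.3,"ax":0,"ay":0,"az":0,"hand":0},{"tx":-0.1,"ty":-0.05,"tz":0.3,"ax":0,"ay":0,"az":0,"hand":0},{"tx":-0.1,"ty":-0.05,"tz":0.3,"ax":0,"ay":0,"az":0,"hand":0},{"tx":-0.1,"ty":-0.05,"tz":0.3,"ax":0,"ay":0,"az":0,"hand":0},{"tx":-0.1,"ty":-0.05,"tz":0.3,"ax":0,"ay":0,"az":0,"hand":0}])

```text
time_s: 9.52
eef_pos: [566.0, -140.5, 171.1]
tool_rot: [[0.997, 0.075, 0.0], [0.075, -0.997, 0.0], [0.0, -0.0, -1.0]]
wrist_force: [-0.6, 1.3, 3.7]
grip_width: 0.119
```

```bash
python3 -c "
from h import *
from rig import state
b=np.array(state()['eef_pos'])[:2]
def f(t):
  q=right(t,b);return (q[0],q[1],171.5,q[2])
rows([f(t) for t in (1,2,4,6,9,12,16,20,25,30)])
"
```

```text
t 9.5167 p [ 566.  -140.5  171.1] j [-29.5  34.3  58.9 103.5 -33.3  61.5 -44. ] F [-0.6  1.3  3.7] w 0.119 psi -85.69
[-0.18  0.1  -0.04] [-0.02 -0.02 -1.09]
[-0.36  0.2  -0.04] [-0.02 -0.02 -2.09]
[-0.72  0.42 -0.04] [-0.02 -0.02 -4.09]
[-1.07  0.64 -0.04] [-0.02 -0.02 -6.09]
[-1.57  1.01 -0.04] [-0.01 -0.02 -9.09]
[-2.06  1.4  -0.04] [-1.000e-02 -2.000e-02 -1.209e+01]
[-2.67  1.95 -0.04] [-1.000e-02 -2.000e-02 -1.609e+01]
[-3.25  2.55 -0.04] [-1.000e-02 -2.000e-02 -2.009e+01]
[-3.91  3.36 -0.04] [-1.000e-02 -2.000e-02 -2.509e+01]
[-4.49  4.21 -0.04] [-1.000e-02 -2.000e-02 -3.009e+01]
```

Call:
send_rows(series=[{"tx":-0.18,"ty":0.1,"tz":0,"ax":0,"ay":0,"az":-1,"hand":0},{"tx":-0.36,"ty":0.2,"tz":0,"ax":0,"ay":0,"az":-2,"hand":0},{"tx":-0.72,"ty":0.42,"tz":0,"ax":0,"ay":0,"az":-4,"hand":0},{"tx":-1.07,"ty":0.64,"tz":0,"ax":0,"ay":0,"az":-6,"hand":0},{"tx":-1.57,"ty":1.01,"tz":0,"ax":0,"ay":0,"az":-9,"hand":0},{"tx":-2.06,"ty":1.4,"tz":0,"ax":0,"ay":0,"az":-12,"hand":0},{"tx":-2.67,"ty":1.95,"tz":0,"ax":0,"ay":0,"az":-16,"hand":0},{"tx":-3.25,"ty":2.55,"tz":0,"ax":0,"ay":0,"az":-20,"hand":0},{"tx":-3.91,"ty":3.36,"tz":0,"ax":0,"ay":0,"az":-25,"hand":0},{"tx":-4.49,"ty":4.21,"tz":0,"ax":0,"ay":0,"az":-30,"hand":0}])

```text
time_s: 10.35
eef_pos: [524.0, -185.6, 171.1]
tool_rot: [[0.823, 0.569, 0.0], [0.569, -0.823, 0.001], [0.001, -0.001, -1.0]]
wrist_force: [0.4, 2.8, 3.3]
grip_width: 0.116
```

```bash
python3 -c "
from h import *
b=np.array([566,-140.5])
def f(t):
  q=right(t,b);return (q[0],q[1],171.5,q[2])
rows([f(t) for t in (34,38,43,48,53,58,63,68,73,78)])
"
```

```text
t 10.35 p [ 524.  -185.6  171.1] j [-21.5  28.3  51.1 107.1 -26.1  57.1 -14.5] F [0.4 2.8 3.3] w 0.116 psi -55.35
[-0.71  0.46 -0.04] [-0.04 -0.04 -3.75]
[-1.4   0.92 -0.04] [-0.04 -0.04 -7.75]
[-2.21  1.57 -0.04] [ -0.04  -0.05 -12.75]
[-2.97  2.28 -0.05] [ -0.04  -0.05 -17.75]
[-3.66  3.05 -0.05] [ -0.03  -0.05 -22.75]
[-4.28  3.89 -0.05] [ -0.03  -0.05 -27.75]
[-4.83  4.77 -0.05] [-3.000e-02 -5.000e-02 -3.275e+01]
[-5.29  5.7  -0.05] [-3.000e-02 -5.000e-02 -3.775e+01]
[-5.67  6.66 -0.05] [-3.000e-02 -6.000e-02 -4.275e+01]
[-5.97  7.66 -0.05] [-2.000e-02 -6.000e-02 -4.775e+01]
```

Joint 3 is moving back towards the middle of its range (51°) and the forces are low. Carrying on.

Call:
send_rows(series=[{"tx":-0.71,"ty":0.46,"tz":0,"ax":0,"ay":0,"az":-3.75,"hand":0},{"tx":-1.4,"ty":0.92,"tz":0,"ax":0,"ay":0,"az":-7.75,"hand":0},{"tx":-2.21,"ty":1.57,"tz":0,"ax":0,"ay":0,"az":-12.75,"hand":0},{"tx":-2.97,"ty":2.28,"tz":0,"ax":0,"ay":0,"az":-17.75,"hand":0},{"tx":-3.66,"ty":3.05,"tz":0,"ax":0,"ay":0,"az":-22.75,"hand":0},{"tx":-4.28,"ty":3.89,"tz":0,"ax":0,"ay":0,"az":-27.75,"hand":0},{"tx":-4.83,"ty":4.77,"tz":0,"ax":0,"ay":0,"az":-32.75,"hand":0},{"tx":-5.29,"ty":5.7,"tz":0,"ax":0,"ay":0,"az":-37.75,"hand":0},{"tx":-5.67,"ty":6.66,"tz":0,"ax":0,"ay":0,"az":-42.75,"hand":0},{"tx":-5.97,"ty":7.66,"tz":0,"ax":0,"ay":0,"az":-47.75,"hand":0}])

```text
time_s: 11.18
eef_pos: [518.0, -283.0, 171.1]
tool_rot: [[0.133, 0.991, 0.0], [0.991, -0.133, 0.001], [0.001, -0.0, -1.0]]
wrist_force: [0.6, 2.9, 4.2]
grip_width: 0.125
```

```bash
python3 -c "
from h import *
b=np.array([566,-140.5])
def f(t):
  q=right(t,b);return (q[0],q[1],171.5,q[2])
rows([f(t) for t in (81,84,87,90,92)])
"
```

```text
t 11.1833 p [ 518.  -283.   171.1] j [ -2.   27.9  36.8 101.6 -19.5  57.   34.8] F [0.6 2.9 4.2] w 0.125 psi -7.63
[-0.48  0.35 -0.04] [ 0.   -0.04 -3.03]
[-1.01  0.68 -0.04] [ 0.   -0.04 -6.03]
[-1.52  1.04 -0.04] [ 0.   -0.04 -9.03]
[-2.    1.43 -0.04] [  0.    -0.04 -12.03]
[-2.32  1.71 -0.04] [  0.    -0.04 -14.03]
```

Call:
send_rows(series=[{"tx":-0.48,"ty":0.35,"tz":0,"ax":0,"ay":0,"az":-3,"hand":0},{"tx":-1.01,"ty":0.68,"tz":0,"ax":0,"ay":0,"az":-6,"hand":0},{"tx":-1.52,"ty":1.04,"tz":0,"ax":0,"ay":0,"az":-9,"hand":0},{"tx":-2.0,"ty":1.43,"tz":0,"ax":0,"ay":0,"az":-12,"hand":0},{"tx":-2.32,"ty":1.71,"tz":0,"ax":0,"ay":0,"az":-14,"hand":0},{"tx":-2.32,"ty":1.71,"tz":0,"ax":0,"ay":0,"az":-14,"hand":0},{"tx":-2.32,"ty":1.71,"tz":0,"ax":0,"ay":0,"az":-14,"hand":0}])

```text
time_s: 11.77
eef_pos: [531.7, -308.8, 171.1]
tool_rot: [[-0.105, 0.995, 0.0], [0.995, 0.105, -0.001], [-0.001, 0.0, -1.0]]
wrist_force: [-1.9, 0.1, 4.8]
grip_width: 0.117
```

Call:
send_rows(series=[{"tx":0,"ty":0,"tz":0,"ax":0,"ay":0,"az":0,"hand":70},{"tx":0,"ty":0,"tz":0,"ax":0,"ay":0,"az":0,"hand":70},{"tx":0,"ty":0,"tz":0,"ax":0,"ay":0,"az":0,"hand":70},{"tx":0,"ty":0,"tz":0,"ax":0,"ay":0,"az":0,"hand":70},{"tx":0,"ty":0,"tz":0,"ax":0,"ay":0,"az":0,"hand":70}])

```text
time_s: 12.18
eef_pos: [531.9, -308.0, 170.7]
tool_rot: [[-0.106, 0.994, -0.0], [0.994, 0.106, 0.0], [0.0, -0.0, -1.0]]
wrist_force: [0.4, 0.5, 0.5]
grip_width: 0.701
```

Call:
send_rows(series=[{"tx":0,"ty":0,"tz":-1,"ax":0,"ay":0,"az":0,"hand":70},{"tx":0,"ty":0,"tz":-3,"ax":0,"ay":0,"az":0,"hand":70},{"tx":0,"ty":0,"tz":-6,"ax":0,"ay":0,"az":0,"hand":70},{"tx":0,"ty":0,"tz":-9,"ax":0,"ay":0,"az":0,"hand":70},{"tx":0,"ty":0,"tz":-12,"ax":0,"ay":0,"az":0,"hand":70},{"tx":0,"ty":0,"tz":-14,"ax":0,"ay":0,"az":0,"hand":70},{"tx":0,"ty":0,"tz":-15,"ax":0,"ay":0,"az":0,"hand":70},{"tx":0,"ty":0,"tz":-15,"ax":0,"ay":0,"az":0,"hand":70}])

```text
time_s: 12.85
eef_pos: [532.7, -308.9, 323.5]
tool_rot: [[-0.105, 0.994, 0.004], [0.994, 0.105, -0.002], [-0.002, 0.004, -1.0]]
wrist_force: [0.5, -0.2, -0.4]
grip_width: 0.695
```

```bash
python3 -c "
from h import *
rows([])
from rig import read_camera
for k in ('side','top'):
  c=read_camera(k);cv2.imwrite('pics/'+k+'5.png',c['img'][:,:,::-1])"
```

```text
t 12.85 p [ 532.7 -308.9  323.5] j [  0.7  22.5  36.1  85.6 -13.5  76.   44. ] F [ 0.5 -0.2 -0.4] w 0.695 psi 6.05
```

View pics/top5.png

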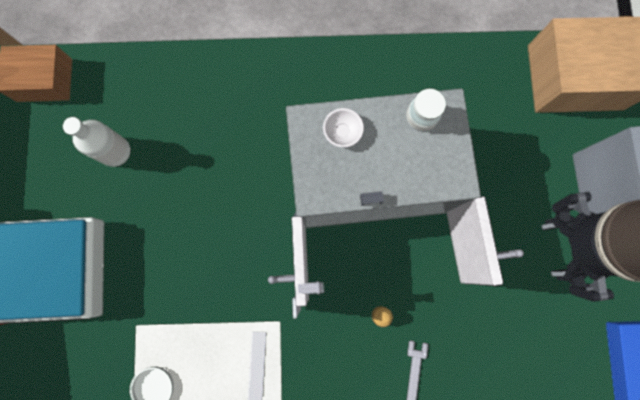

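View pics/side5.png

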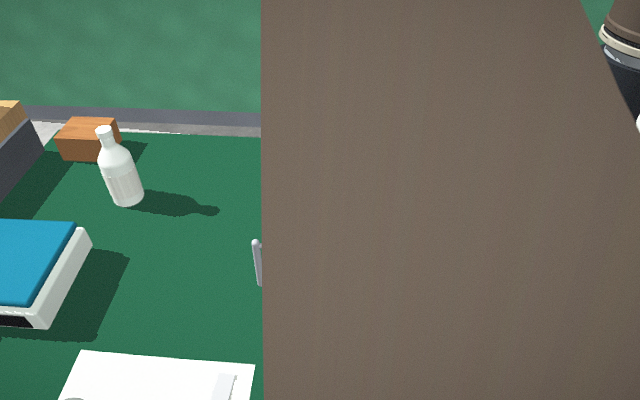

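The top view shows both leaves open: left top edge (298,220)→(300,305), right top edge (484,200)→(500,283). The gripper is clear at about (590,240). I'll do one numeric check after a short settle.

Call:
send_rows(series=[{"tx":0,"ty":0,"tz":0,"ax":0,"ay":0,"az":0,"hand":70},{"tx":0,"ty":0,"tz":0,"ax":0,"ay":0,"az":0,"hand":70},{"tx":0,"ty":0,"tz":0,"ax":0,"ay":0,"az":0,"hand":70},{"tx":0,"ty":0,"tz":0,"ax":0,"ay":0,"az":0,"hand":70}])

```text
time_s: 13.28
eef_pos: [531.7, -308.0, 319.9]
tool_rot: [[-0.105, 0.994, -0.001], [0.994, 0.105, 0.001], [0.001, -0.001, -1.0]]
wrist_force: [-0.4, 0.3, -0.0]
grip_width: 0.701
```

Run:
```python
from h import *
from rig import read_camera
for i in range(2):
    P=cloud(read_camera("top")).reshape(-1,3);P=P[~np.isnan(P[:,0])]
    x,y,z=P.T
    for nm,m in (("L",(abs(y-68)<22)),("R",(abs(y+247)<30))):
        m=m&(z>201)&(z<212)&(x>465)&(x<590)
        q=P[m][:,:2].astype(np.float32);v=cv2.fitLine(q,cv2.DIST_HUBER,0,.01,.01).ravel()
        ang=np.degrees(np.arctan2(v[1]*np.sign(v[0]),abs(v[0])))
        print(nm,len(q),"opening",round(90+(4.4-ang)*(1 if nm=="L" else -1),1))
rows([])
```

```text
L 627 opening 94.1
R 654 opening 93.4
L 627 opening 94.1
R 658 opening 93.5
t 13.3833 p [ 531.8 -308.1  320.4] j [  0.8  22.7  36.1  85.8 -13.5  75.9  44. ] F [-0.1  0.5  0.3] w 0.699 psi 6.05
```

```bash
python3 -c "
from rig import hand_in
print(hand_in())"
```

```text
the job is handed in; nothing more can be done
None
```

Both leaves are standing open at about a right angle, and I handed the job in at about 13.4 s; the hand-in reports no verdict. I pulled the latched left leaf open first, with the right leaf still shut. Then I released it, crossed over above the cabinet and pulled the overlapped right leaf open.

- **Leaf angles:** fitted from the top camera, the left leaf is at about 94° and the right at about 93.5°. Two readings 0.05 s apart agreed, so both leaves are at rest.
- **Gripper:** it was open and about 110 mm above the bars at hand-in, with the wrist force near zero. The wrist force reached at most about 9 N at the end of any move.
- **Not checked:** the arm blocked the side camera after the last release, so the final angles rest on the top camera alone.
- **Differences:** the two cameras disagreed by about 2.5 mm sideways on the bars, so I used the average. The fitted angles are also about 2° beyond the 92° I commanded, which makes no difference to the 60° requirement.
- **Joint 3:** it drifted to 63° (limit 75.5°) while crossing over, then came back to 36°.

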